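Clamp a glued sanding block in the ratchet bar clamp and keep the trigger squeezed

TASK

Fetch the freshly glued sanding block from the laminator's catch tray and lay it flat in the bed of the bench clamp, lengthwise between its jaws, and let go of it. Then pump the orange trigger, and only the trigger (do not push the jaw by hand), until the moving jaw clamps the block against the fixed jaw with its green spring plunger pressed in about half way, never all the way in, which would crush the glue joint. Finish while still holding the trigger squeezed on that gentle grip, and leave the other things on the bench where they are.

Things in the scene. Friction and masses are not known exactly. Their poses are not given: they have to be found in the camera images.
- block: loose sanding block, about 0.18 kg: wooden base 100 x 64 x 20 mm (x, y, z) with a blue grip ridge 86 x 36 x 28 mm centred on top (from 20 to 48 mm above the underside); origin at the centre of the underside, x along its length, z up. Either end may face either jaw
- catch_tray: fixed: shallow aluminium catch tray 210 x 160 mm, walls 22 mm high, floor 4 mm above the bench, origin under the tray's centre; the white laminator (170 x 240 mm, 136 mm tall) is joined to its +x end and starts 115 mm from the origin
- clamp: fixed one-hand bar clamp bolted to the bench, steel base 407 x 110 mm, 12 mm thick. Origin on the bench under the clamp; x is the closing direction (from trigger to fixed jaw), z up. The base runs from x = -232 to +175 mm. Behind the trigger a black fixed grip (36 mm wide) stands at x about -190 to -225 mm and reaches z = 172 mm
- seat (a point): where the block belongs: centre of the block's underside when it lies in the bed and touches the fixed jaw (x = 90 mm, 12 mm above the bench); axes as clamp. The bed lies between two yellow guide lips 76 mm apart and 12 mm high, which run along x; the fixed jaw's face is 50 mm ahead of this point in x
- anvil: the blue fixed jaw, 76 mm wide, 22 mm thick, top 58 mm above the bench, at the +x end of the bed; its face lies at clamp x = 140 mm (its origin is the clamp's origin)
- pad_face (a point): centre of the front face of the moving jaw's orange pad (50 mm wide, 24 mm high), the face that meets the block; moves with jaw and plunger
- pad: the orange pad on the plunger of the moving jaw (origin is not on the pad; see pad_face)
- jaw_head: the blue head of the moving jaw with its plunger and pad, 56 mm wide, top 59 mm above the bench; at joint jaw = 0 it spans clamp x = -78 to -44 mm (its origin is then the clamp's origin, not on the head). Its brake holds it with about 13 N
- jaw (a joint): advance of the moving jaw along clamp x in m, 0 to 0.1. It starts at 0 to 0.03, with the pad 60 to 30 mm short of a block that touches the fixed jaw. It moves only on squeezing strokes, up to 19 mm a full stroke (less up to 6.5 mm lost to the ratchet pitch), and stays where it is when the trigger goes back
- shoe (a joint): how far the green spring plunger is pressed into the jaw in m: 0 free, 0.014 bottomed out (crushing); spring 0.8 N per mm. About 0.007 is wanted
- trigger (a joint): squeeze angle of the trigger in rad: 0 released, 0.55 fully squeezed; a spring always returns it. Squeezing moves its top towards clamp -x (to the black grip); about 0.035 m of jaw advance per rad once the ratchet has caught. Pumping takes about 10 N near the top
- trigger_grip: the orange upright trigger bar, 36 mm wide (clamp y), 14 mm thick, reaching 105 mm above its pivot; at rest it leans 0.2 rad towards clamp +x, fully squeezed 0.35 rad towards -x. Origin on the pivot axis, at clamp x = -125 mm, z = 85 mm, between two grey cheeks that reach z = 97 mm
- trigger_front (a point): point on the trigger's front (clamp +x) face, 85 mm above the pivot and 20 mm below its top, where it is pulled towards clamp -x. Room in front of it for closed fingers; its top end is about 190 mm above the bench at rest
- tape_green: loose roll of green tape, 110 mm diameter, 36 mm tall, lying flat; bystander, origin under its centre
- tape_orange: loose roll of orange tape, 110 mm diameter, 24 mm tall, lying flat near the robot; bystander, origin under its centre
- tape_yellow: loose roll of yellow tape, 110 mm diameter, 30 mm tall, lying flat on the left; bystander, origin under its centre
- can: loose black can, 86 mm diameter, 120 mm tall, at the back; bystander, origin under its centre
- bottle: loose white bottle with red cap, 70 mm diameter, 170 mm tall, at the back; bystander, origin under its centre
There are look-alikes about, which are no part of the job. Several things look just like the block: the one meant starts farthest to the robot's left.

How it is judged:
By the outcome, as a careful person would: the job done as asked, in the order asked, and still so for the second after the job is handed in, while the arm keeps its last pose, push and grip.
It also fails if it takes over 67 s, if anything falls off the work surface, if the arm or the gripper's body presses on something with over 40 N, if the wrist force passes 120 N, or if a joint passes its speed limit or range.

ROBOT

A 6-joint arm with a two-finger parallel gripper is mounted at the origin on the work surface. World frame = base frame: x ahead of the robot, y to its left, z up, the work surface at z = 0. Lengths are in m, angles in rad, forces in N, time in s.
With the tool pointing down it reaches from about 0.275 to 1 m from the base axis. Payload 8.4 kg.
Tool frame: the origin (TCP) lies between the finger pads; the fingertips stand 8 mm ahead of it and the grasp point (between the pads) lies 11 mm behind it (manip.tcp_to_tips is the distance from the TCP to the fingertips, in m); z points along the fingers, y is the line along which they close (so a half turn about z gives the same grasp; the last joint's range is limited). The gripper opens to 85 mm and grips with 20 to 120 N. Pads are 22 mm wide; open, the fingers measure 114 mm over their backs; the gripper's body (76 mm by 85 mm) begins 54 mm behind the grasp point. The pads swing forward as they close: fully open they stand 13 mm farther back than shut.
Start: joints at [-1.203, 0.353, 1.633, -0, 1.155, -0.002], TCP at [0.226, -0.583, 0.217] pointing down, gripper open.
Joint ranges: [-2.63, 2.63], [-0.92, 2.1], [0.06, 2.66], [-1.3, 4.44], [0, 2.69], [-3.02, 3.02]. Speed limits (rad/s): [2.22, 2.22, 2.79, 3.14, 3.14, 3.14].

INTERFACE

Orientations are given as a unit quaternion [x, y, z, w].
In Python, from bench import manip gives the robot as it stands. The module is installed in compiled form; this text tells all that it offers.
- The arm moves only by the tool servo_tool, never from a script. Its argument "series" is a list that holds one entry, the list of rows, each a list of 7 numbers: the shift along the tool's x, y, z in cm, then the turn, a rotation vector about the tool's x, y, z in rad, then the opening in per cent of the stroke, from 0 (shut) to 100 (fully open). In form: [[[dx, dy, dz, ax, ay, az, fingers], ...]]. A call has 1 to 8 rows; each row shifts and turns the commanded pose from where the row before left it, along the tool's axes as they then stand; what a row does not reach is not made up. A row lasts 1/12 s, in which the tool goes at most 41.7 mm and 7.16 degrees, less where a joint would pass 70% of its speed; a pose out of reach is approached as far as the arm can. A call with a gripper value outside its range is refused whole. The fingers move at their own pace and stop on an object; "grip_force" is the grip in N (left out, the last holds). Time passes only in rows, so rows that do not move let the fingers close. It gives the time, the measured TCP pose, the force, the opening and the grip force at its end, in the units of the state.
- manip.sense(): the state, without advancing time (a new reading comes with each control period).
- manip.capture(name): name is "scene" or "top" or "wrist"; returns the picture (480x640x3 uint8, blue, green, red); there is no depth.
- manip.camera_model(name): a dict with "fx", "fy", "cx", "cy" (pixels), "T" (4x4, takes a point from camera to world coordinates). Camera axes: x right, y down, z forward; pixel columns grow to the right and rows downward; lengths in m; the calibration is good to about 2 mm. The wrist camera is an equidistant fisheye: a pixel r from the principal point sees the ray r / f radians off the axis. A picture is of the moment at which its call begins: read the wrist's pose just before it. camera_model takes no time and is no camera call; for the wrist camera it gives the pose at the moment of the call.
- manip.hand_in(): hands the job in; it is judged then, once.
The state is a dict: "time_s": time; "joint_pos": joint angles; "joint_vel": joint speeds; "joint_efforts": joint torques, N m; "tcp_pos": TCP position; "eef_rot": TCP orientation; "ft_force": force on the tool from outside, world axes, zero at the start; "torque": the same for the moment, N m; "opening": opening from 0.0 (shut) to 1.0 (fully open); "gripper_force": force on a finger pad.
Only numpy, scipy, OpenCV 4.12 (cv2) and the standard library are available. Lean on these libraries where they do the work, as an engineer would, in place of code of your own. Each camera call takes 0.05 s, during which the arm holds its last target. There are 200 camera calls.

## Working session

There is one attempt and no reset: what is moved stays moved. The work goes in short steps, Python scripts to look and compute and a tool call to move; the robot and the scene stay as the last step left them, time stands still between calls to the robot, and variables do not carry over. Pictures are saved under pics/ and viewed, at most 10 in all, crops included, and the job is handed in when it is done.

Besides the shell and the picture viewer there is one more tool, called after "Call:" by a JSON object that holds its "name" and its "arguments". servo_tool: Moves the arm, as the interface text tells. Its arguments: {"type":"object","properties":{"series":{"type":"array"},"grip_force":{"type":"number"}},"required":["series"]}

```bash
mkdir -p pics
python3 - <<'E'
from bench import manip
import cv2,numpy as np
np.set_printoptions(precision=4,suppress=True)
for n in("top","scene"):
    im=manip.capture(n);cv2.imwrite(f"pics/{n}0.png",im)
    m=manip.camera_model(n);print(n,m["fx"],m["fy"],m["cx"],m["cy"]);print(m["T"])
s=manip.sense();print(s);print(manip.tcp_to_tips)
E
```

```text
top 559.0973861987363 559.0973861987363 317.2295078893194 246.2718285512362
[[-0.0248 -0.9971  0.0718  0.3898]
 [-0.9996  0.0257  0.0115 -0.0222]
 [-0.0133 -0.0715 -0.9974  1.832 ]
 [ 0.      0.      0.      1.    ]]
scene 529.0831430842452 529.0831430842452 320.99745688837913 232.78755242833512
[[ 0.2297  0.8481 -0.4775  1.2376]
 [ 0.9732 -0.2038  0.1062 -0.1834]
 [-0.0073 -0.4891 -0.8722  1.4465]
 [ 0.      0.      0.      1.    ]]
{'time_s': 0.1, 'joint_pos': array([-1.2034,  0.3536,  1.6341, -0.    ,  1.1552, -0.0024]), 'joint_vel': array([-0.0007, -0.0027, -0.0039,  0.0009,  0.0009,  0.003 ]), 'joint_efforts': array([  0.0013, -60.6356, -34.2818,   0.0001,   0.0039,  -0.    ]), 'tcp_pos': array([ 0.2257, -0.5823,  0.2167]), 'eef_rot': array([ 0.983 ,  0.1839, -0.0001, -0.0006]), 'ft_force': array([-0.3566, -0.8931,  0.2967]), 'torque': array([ 0.0043, -0.0206,  0.009 ]), 'gripper_force': 0.0, 'opening': 1.0002157222030699}
0.008
```

View pics/top0.png

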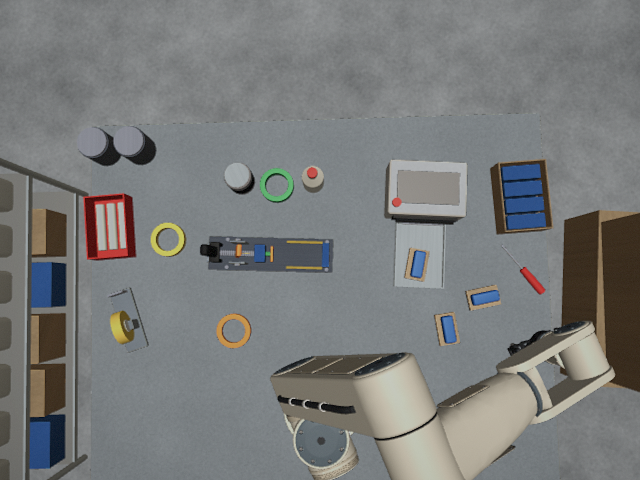

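View pics/scene0.png

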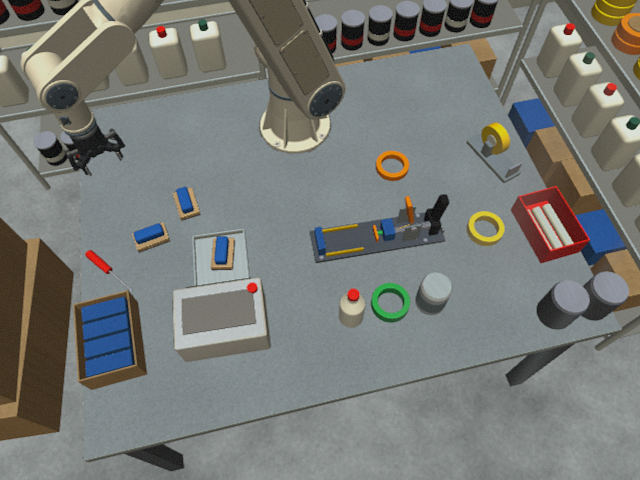

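Candidates for the block, by pixel in the top view:
- (416,264), in the catch tray
- (484,297), loose on the bench
- (447,329), loose on the bench
- (521,196), blue ones in a box

Left is smaller u, so the one in the tray is farthest left, which also matches "catch tray". I'll check it in a crop and measure.

```bash
cat > h.py <<'E'
from bench import manip
import cv2,numpy as np
from scipy.spatial.transform import Rotation as R
np.set_printoptions(precision=4,suppress=True)
def ray(n,uv,m=None):
    m=m or manip.camera_model(n);d=(np.asarray(uv,float)-[m["cx"],m["cy"]])/m["fx"]
    if n=="wrist":
        t=np.linalg.norm(d);d=np.r_[d/t*np.sin(t),np.cos(t)]
    else:d=np.r_[d,1]
    return m["T"][:3,3],m["T"][:3,:3]@d
def at(n,uv,z,m=None):
    o,d=ray(n,uv,m);return o+d*(z-o[2])/d[2]
def proj(n,p,m=None):
    m=m or manip.camera_model(n);c=m["T"][:3,:3].T@(np.asarray(p)-m["T"][:3,3])
    if n=="wrist":
        r=np.hypot(c[0],c[1]);k=np.arctan2(r,c[2])/r
    else:k=1/c[2]
    return np.array([m["cx"],m["cy"]])+m["fx"]*k*c[:2]
def seg(im,lo,hi,box=None,amin=30):
    h=cv2.inRange(cv2.cvtColor(im,cv2.COLOR_BGR2HSV),lo,hi)
    if box:
        k=np.zeros_like(h);u0,v0,u1,v1=box;k[v0:v1,u0:u1]=255;h&=k
    c,_=cv2.findContours(h,cv2.RETR_EXTERNAL,cv2.CHAIN_APPROX_NONE)
    return [x for x in c if cv2.contourArea(x)>=amin]
E
python3 - <<'E'
from h import *
im=cv2.imread("pics/top0.png")
c=im[215:300,195:460]
cv2.imwrite("pics/crop1.png",cv2.resize(c,(795,255),interpolation=cv2.INTER_CUBIC))
for nm,lo,hi,z in(("blue",(100,120,40),(125,255,255),.055),("yel",(18,90,80),(32,255,255),.024),("wood",(8,60,80),(22,255,255),.024),("green",(45,100,60),(85,255,255),.04)):
    for k in seg(im,lo,hi,(195,225,460,300),8):
        r=cv2.minAreaRect(k);b=cv2.boxPoints(r)
        w=np.array([at("top",p,z)[:2] for p in b]);print(nm,np.array(r[0]),np.array(r[1]),"c",w.mean(0),"corners",w.round(3).tolist())
E
```

```text
blue [417.52 263.64] [10.912  25.7595] c [ 0.4544 -0.3185] corners [[0.418, -0.293], [0.498, -0.31], [0.491, -0.344], [0.411, -0.327]]
blue [259.5 253. ] [16. 11.] c [0.501  0.1828] corners [[0.527, 0.2], [0.526, 0.165], [0.475, 0.166], [0.476, 0.201]]
blue [325.  254.5] [23.  6.] c [ 0.4909 -0.0259] corners [[0.528, -0.017], [0.527, -0.036], [0.454, -0.034], [0.455, -0.015]]
yel [303.5062 267.3066] [35.0785  2.5148] c [0.4529 0.0447] corners [[0.452, 0.102], [0.46, 0.101], [0.454, -0.012], [0.446, -0.012]]
yel [271. 253.] [12.  2.] c [0.502 0.149] corners [[0.522, 0.152], [0.521, 0.145], [0.482, 0.146], [0.483, 0.153]]
yel [304.5 242. ] [ 2. 35.] c [0.5349 0.0396] corners [[0.54, 0.096], [0.537, -0.017], [0.53, -0.017], [0.533, 0.096]]
wood [416.404 264.028] [19.9457 30.5   ] c [ 0.4544 -0.32  ] corners [[0.413, -0.278], [0.509, -0.299], [0.496, -0.362], [0.4, -0.341]]
wood [271.  253.5] [15.  2.] c [0.5004 0.149 ] corners [[0.525, 0.152], [0.525, 0.145], [0.476, 0.146], [0.476, 0.153]]
wood [239.5 250. ] [12.  9.] c [0.5144 0.2512] corners [[0.534, 0.266], [0.533, 0.236], [0.494, 0.237], [0.495, 0.266]]
green [267.  253.5] [3. 4.] c [0.4997 0.1604] corners [[0.505, 0.167], [0.504, 0.154], [0.495, 0.154], [0.495, 0.167]]
```

View pics/crop1.png

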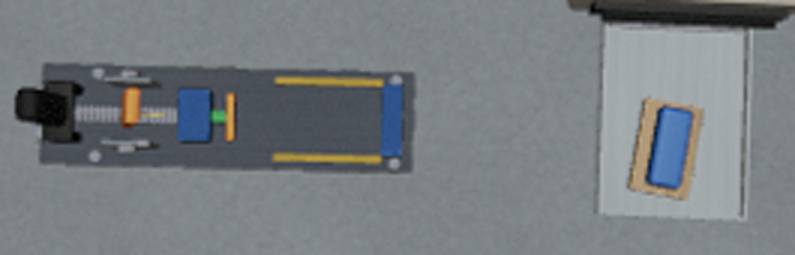

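The crop shows the tray block, with its blue ridge at about top pixel (417,264), lying tilted. It also shows the clamp, with the anvil at (325,254), the jaw head at (259,253), and the trigger at (239,250). I'll move above the block and take a wrist look.

```bash
cat >> h.py <<'E'
def plan(p,yaw,n,grip,s=None):
    "equal rows that take the tool (pointing down) to p, yaw in n rows; printed, rounded"
    s=s or manip.sense();Q=R.from_quat(s["eef_rot"]);x=Q.as_matrix()[:,0]
    T=R.from_euler("zx",[yaw,np.pi]);a=(Q.inv()*T).as_rotvec()
    dp=(np.asarray(p)-s["tcp_pos"])/n;rows=[]
    for i in range(n):
        d=Q.inv().apply(dp)*100;rows.append([round(float(v),2) for v in d]+[round(float(v),3) for v in a/n]+[grip]);Q=Q*R.from_rotvec(a/n)
    print("yaw",np.arctan2(x[1],x[0]),"rows",rows)
E
python3 -c "
from h import *
plan([.44,-.31,.19],-.212,12,100)"
```

```text
yaw 0.36981520864226414 rows [[2.49, -1.47, 0.22, -0.0, 0.0, 0.013, 100], [2.47, -1.5, 0.22, -0.0, 0.0, 0.013, 100], [2.45, -1.54, 0.22, -0.0, 0.0, 0.013, 100], [2.43, -1.57, 0.22, -0.0, 0.0, 0.013, 100], [2.4, -1.6, 0.22, -0.0, 0.0, 0.013, 100], [2.38, -1.63, 0.22, -0.0, 0.0, 0.013, 100], [2.36, -1.66, 0.22, -0.0, 0.0, 0.013, 100], [2.34, -1.69, 0.22, -0.0, 0.0, 0.013, 100], [2.32, -1.72, 0.22, -0.0, 0.0, 0.013, 100], [2.29, -1.75, 0.22, -0.0, 0.0, 0.013, 100], [2.27, -1.78, 0.22, -0.0, 0.0, 0.013, 100], [2.25, -1.81, 0.22, -0.0, 0.0, 0.013, 100]]
```

```bash
sed -i 's/from_euler("zx"/from_euler("ZX"/' h.py; python3 -c "
from h import *
plan([.44,-.31,.19],-.212,12,100)"
```

```text
yaw 0.36981520864226414 rows [[2.49, -1.47, 0.22, -0.0, 0.0, 0.048, 100], [2.41, -1.59, 0.22, -0.0, 0.0, 0.048, 100], [2.33, -1.7, 0.22, -0.0, 0.0, 0.048, 100], [2.25, -1.82, 0.22, -0.0, 0.0, 0.048, 100], [2.16, -1.92, 0.22, -0.0, 0.0, 0.048, 100], [2.06, -2.02, 0.22, -0.0, 0.0, 0.048, 100], [1.96, -2.12, 0.22, -0.0, 0.0, 0.048, 100], [1.85, -2.21, 0.22, -0.0, 0.0, 0.048, 100], [1.74, -2.3, 0.22, -0.0, 0.0, 0.048, 100], [1.63, -2.38, 0.22, -0.0, 0.0, 0.048, 100], [1.51, -2.46, 0.22, -0.0, 0.0, 0.048, 100], [1.39, -2.53, 0.22, -0.0, 0.0, 0.048, 100]]
```

Call:
{"name": "servo_tool", "arguments": {"series": [[[2.5,-1.5,0.2,0,0,0.048,100],[2.4,-1.6,0.2,0,0,0.048,100],[2.3,-1.7,0.2,0,0,0.048,100],[2.2,-1.8,0.2,0,0,0.048,100],[2.2,-1.9,0.2,0,0,0.048,100],[2.1,-2.0,0.2,0,0,0.048,100]]]}}

```text
time_s: 0.6
tcp_pos: [0.3334, -0.4454, 0.205]
eef_rot: [0.999, 0.04, -0.0, -0.0]
ft_force: [0.0, 0.6, 0.6]
opening: 0.999
gripper_force: 0.0
```

Call:
{"name": "servo_tool", "arguments": {"series": [[[2.0,-2.1,0.3,0,0,0.048,100],[1.9,-2.2,0.3,0,0,0.048,100],[1.7,-2.3,0.2,0,0,0.048,100],[1.6,-2.4,0.2,0,0,0.048,100],[1.5,-2.5,0.2,0,0,0.048,100],[1.4,-2.5,0.2,0,0,0.048,100],[0,0,0,0,0,0,100],[0,0,0,0,0,0,100]]]}}

```text
time_s: 1.27
tcp_pos: [0.4401, -0.309, 0.191]
eef_rot: [0.995, -0.102, -0.0, -0.0]
ft_force: [-0.5, -0.0, 0.4]
opening: 1.0
gripper_force: 0.0
```

Run:
```python
from h import *
s=manip.sense();print(s["tcp_pos"],s["eef_rot"],s["time_s"])
m=manip.camera_model("wrist");im=manip.capture("wrist");cv2.imwrite("pics/w1.png",im);print(m)
print(proj("wrist",[.4545,-.32,.052],m))
for k in seg(im,(100,120,40),(125,255,255),None,300):
    r=cv2.minAreaRect(k);w=np.array([at("wrist",p,.052,m)[:2] for p in cv2.boxPoints(r)])
    print(r,w.mean(0),w.round(4).tolist())
```

```text
[ 0.4401 -0.309   0.191 ] [ 0.9948 -0.1015 -0.0004 -0.0002] 1.2667
{'fx': 371.64829954431775, 'fy': 371.64829954431775, 'cx': 318.45260000013826, 'cy': 239.62371931323142, 'T': array([[-0.2021, -0.9289, -0.3103,  0.5196],
       [-0.9794,  0.1914,  0.0649, -0.3247],
       [-0.0009,  0.317 , -0.9484,  0.3472],
       [ 0.    ,  0.    ,  0.    ,  1.    ]])}
[329.2921 200.0075]
((543.2886962890625, 265.14947509765625), (39.09082794189453, 80.61848449707031), 66.03751373291016) [ 0.3515 -0.519 ] [[0.366, -0.4642], [0.3814, -0.5518], [0.3361, -0.5774], [0.3225, -0.4824]]
((48.15094757080078, 227.02830505371094), (74.03734588623047, 39.83456039428711), 74.05460357666016) [ 0.4911 -0.0365] [[0.5317, -0.0091], [0.5272, -0.0691], [0.4535, -0.0651], [0.4522, -0.0027]]
((328.0, 197.0), (100.0, 42.0), 90.0) [ 0.456  -0.3193] [[0.5003, -0.3112], [0.4937, -0.3437], [0.4114, -0.3285], [0.4186, -0.2937]]
((620.5, 25.5), (51.0, 37.0), 90.0) [ 0.584  -0.6481] [[0.6085, -0.625], [0.6153, -0.6884], [0.5572, -0.6698], [0.555, -0.6093]]
```

View pics/w1.png

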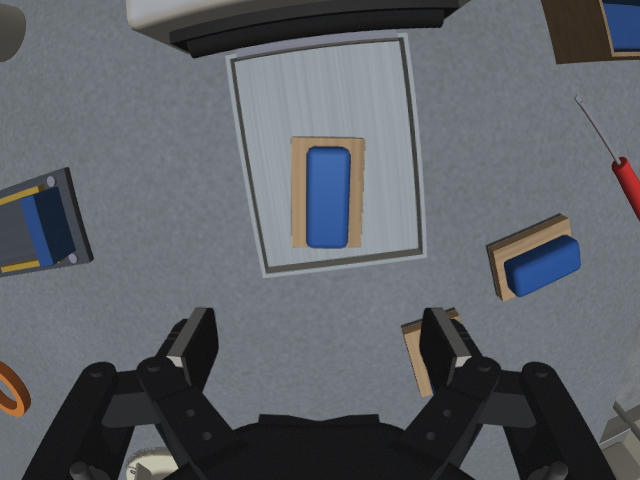

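The wrist view shows the ridge at (328,197) in line with the tool, with the tray walls well clear of it. I'll descend and close.

Call:
{"name": "servo_tool", "arguments": {"series": [[[0.6,0.2,3.0,0,0,0,100],[0.6,0.2,3.0,0,0,0,100],[0.5,0.3,3.0,0,0,0,100],[0,0,2.5,0,0,0,100],[0,0,2.0,0,0,0,100],[0,0,1.0,0,0,0,100],[0,0,0.8,0,0,0,100],[0,0,0,0,0,0,100]]]}}

```text
time_s: 1.98
tcp_pos: [0.4539, -0.3207, 0.0374]
eef_rot: [0.995, -0.103, -0.001, -0.0]
ft_force: [0.0, 0.9, 0.7]
opening: 1.002
gripper_force: 0.0
```

Call:
{"name": "servo_tool", "arguments": {"series": [[[0,0,0,0,0,0,35],[0,0,0,0,0,0,20],[0,0,0,0,0,0,10],[0,0,0,0,0,0,10],[0,0,0,0,0,0,10],[0,0,0,0,0,0,10]]], "grip_force": 40}}

```text
time_s: 2.48
tcp_pos: [0.4551, -0.3206, 0.0388]
eef_rot: [0.995, -0.103, 0.0, 0.0]
ft_force: [0.0, -0.2, -0.4]
opening: 0.145
gripper_force: 0.0
```

Run:
```python
from h import *
im=manip.capture("wrist");cv2.imwrite("pics/w2.png",im);s=manip.sense();print(s["opening"],s["gripper_force"],s["tcp_pos"])
```

```text
0.1016573016274006 0.0 [ 0.455  -0.3205  0.0387]
```

View pics/w2.png

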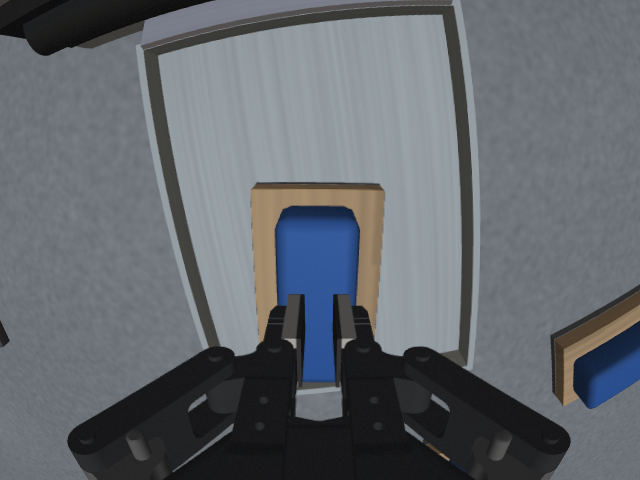

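The fingers have closed to 10% with no force. In the picture they appear to lie over the blue ridge, at (320,340), rather than around it. I'll check the geometry by projecting the tips and the ridge corners.

Run:
```python
from h import *
s=manip.sense();m=manip.camera_model("wrist");p=s["tcp_pos"];M=R.from_quat(s["eef_rot"]).as_matrix()
print("cam rel tool",M.T@(m["T"][:3,3]-p))
for dz in(-.03,-.011,.008):
  print(dz,[proj("wrist",p+M@[x,y,dz],m).round(0).tolist() for x in(.011,-.011) for y in(-.004,.004)])
# ridge far end and near end corners at different top heights
c=np.array([.456,-.3193,0]);u=np.array([.979,-.202,0]);v=np.array([-.202,-.979,0])
for z in(.03,.04,.052):
  print(z,[proj("wrist",c+[0,0,z]+u*a*.043+v*b*.018,m).round(0).tolist() for a in(1,-1) for b in(1,-1)])
im=manip.capture("wrist")
for k in seg(im,(100,120,40),(125,255,255),(240,180,400,400),300):
    print(cv2.boundingRect(k))
```

```text
cam rel tool [ 0.0809 -0.0006 -0.1562]
-0.03 [[310.0, 308.0], [331.0, 308.0], [311.0, 354.0], [330.0, 354.0]]
-0.011 [[311.0, 287.0], [329.0, 287.0], [311.0, 330.0], [329.0, 330.0]]
0.008 [[312.0, 270.0], [328.0, 270.0], [312.0, 310.0], [328.0, 310.0]]
0.03 [[356.0, 203.0], [277.0, 203.0], [350.0, 358.0], [285.0, 358.0]]
0.04 [[359.0, 208.0], [275.0, 208.0], [352.0, 369.0], [283.0, 369.0]]
0.052 [[362.0, 215.0], [271.0, 215.0], [354.0, 384.0], [281.0, 384.0]]
(276, 206, 84, 176)
```

Call:
{"name": "servo_tool", "arguments": {"series": [[[0,0,0,0,0,0,100],[0,0,0,0,0,0,100],[0,0,0,0,0,0,100],[0,0,0,0,0,0,100],[0,0,0,0,0,0,100],[0,0,0,0,0,0,100]]]}}

```text
time_s: 3.08
tcp_pos: [0.4548, -0.3205, 0.0383]
eef_rot: [0.995, -0.103, -0.0, -0.0]
ft_force: [-0.7, -0.1, -0.7]
opening: 0.936
gripper_force: 0.0
```

Run:
```python
from h import *
s=manip.sense();m=manip.camera_model("wrist");p=s["tcp_pos"];M=R.from_quat(s["eef_rot"]).as_matrix();print(p,s["opening"],s["ft_force"])
for dz in(-.045,-.035,-.025,-.015,-.005,.008):
  print(dz,[proj("wrist",p+M@[x,y,dz],m).round(0).tolist() for x in(.011,-.011) for y in(-.0425,.0425)])
im=np.vstack([cv2.imread("pics/w1.png")[290:420,120:520],manip.capture("wrist")[290:420,120:520]])
cv2.imwrite("pics/c2.png",cv2.resize(im,None,fx=2,fy=2))
```

```text
[ 0.4548 -0.3205  0.0383] 0.9357894089216608 [-0.7269 -0.135  -0.6601]
-0.045 [[203.0, 326.0], [438.0, 326.0], [211.0, 373.0], [429.0, 373.0]]
-0.035 [[210.0, 312.0], [431.0, 312.0], [217.0, 358.0], [423.0, 358.0]]
-0.025 [[216.0, 300.0], [424.0, 300.0], [222.0, 345.0], [418.0, 345.0]]
-0.015 [[222.0, 290.0], [418.0, 290.0], [227.0, 333.0], [413.0, 332.0]]
-0.005 [[227.0, 280.0], [413.0, 280.0], [232.0, 322.0], [408.0, 321.0]]
0.008 [[233.0, 269.0], [407.0, 269.0], [237.0, 309.0], [403.0, 309.0]]
```

View pics/c2.png

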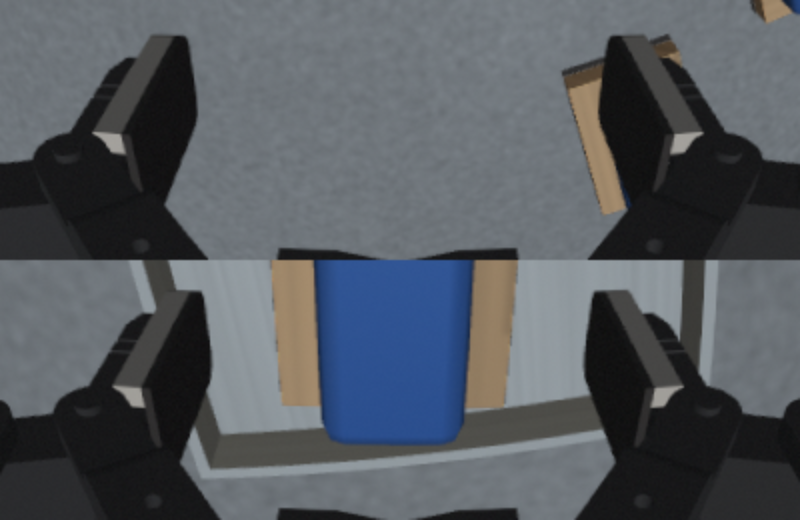

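The open pad tips appear at (213,308) and (427,308). That puts them about 30 mm behind the reported TCP, not 5 mm behind as documented, so the fingers only closed over the ridge. I'll go 2.5 cm lower in careful steps.

Call:
{"name": "servo_tool", "arguments": {"series": [[[0,0,0.7,0,0,0,100],[0,0,0.6,0,0,0,100],[0,0,0.6,0,0,0,100],[0,0,0.6,0,0,0,100],[0,0,0,0,0,0,100]]]}}

```text
time_s: 3.55
tcp_pos: [0.454, -0.3199, 0.0118]
eef_rot: [0.995, -0.103, -0.001, -0.001]
ft_force: [-0.6, 0.1, 0.0]
opening: 0.999
gripper_force: 0.0
```

Call:
{"name": "servo_tool", "arguments": {"series": [[[0,0,0,0,0,0,35],[0,0,0,0,0,0,20],[0,0,0,0,0,0,10],[0,0,0,0,0,0,10],[0,0,0,0,0,0,10],[0,0,0,0,0,0,10]]], "grip_force": 40}}

```text
time_s: 4.05
tcp_pos: [0.4551, -0.3207, 0.0138]
eef_rot: [0.995, -0.103, 0.0, 0.0]
ft_force: [0.2, -0.1, 3.3]
opening: 0.409
gripper_force: 41.0
```

Gripped at 0.409 opening (about 36 mm) with 41 N. I'll lift straight up, then plan a stop short of the clamp where the wrist camera faces it.

Call:
{"name": "servo_tool", "arguments": {"series": [[[0,0,-0.8,0,0,0,10],[0,0,-2,0,0,0,10],[0,0,-3,0,0,0,10],[0,0,-3,0,0,0,10],[0,0,-3,0,0,0,10],[0,0,-2.2,0,0,0,10],[0,0,0,0,0,0,10]]]}}

```text
time_s: 4.63
tcp_pos: [0.4571, -0.3221, 0.1586]
eef_rot: [0.995, -0.103, 0.003, 0.002]
ft_force: [1.1, -1.0, -0.4]
opening: 0.412
gripper_force: 40.6
```

```bash
python3 -c "
from h import *
s=manip.sense();print(s['joint_pos'],s['gripper_force'],s['opening'],s['ft_force'],s['tcp_pos'])
plan([.49,-.12,.15],1.523,16,10)"
```

```text
[-0.6165  0.3126  1.837  -0.      0.9844  1.1604] 40.55893957614899 0.4118341446816765 [ 1.142  -1.0201 -0.4059] [ 0.4571 -0.3221  0.1586]
yaw -0.2061803373662761 rows [[-0.06, -1.28, 0.05, 0.001, -0.0, -0.108, 10], [0.08, -1.28, 0.05, 0.001, -0.0, -0.108, 10], [0.22, -1.26, 0.05, 0.001, -0.0, -0.108, 10], [0.35, -1.23, 0.05, 0.001, -0.0, -0.108, 10], [0.48, -1.19, 0.05, 0.001, -0.0, -0.108, 10], [0.61, -1.13, 0.05, 0.001, -0.0, -0.108, 10], [0.73, -1.05, 0.05, 0.001, -0.0, -0.108, 10], [0.84, -0.97, 0.05, 0.001, -0.0, -0.108, 10], [0.94, -0.87, 0.05, 0.001, -0.0, -0.108, 10], [1.02, -0.77, 0.05, 0.001, -0.0, -0.108, 10], [1.1, -0.65, 0.05, 0.001, -0.0, -0.108, 10], [1.16, -0.53, 0.05, 0.001, -0.0, -0.108, 10], [1.22, -0.4, 0.05, 0.001, -0.0, -0.108, 10], [1.25, -0.27, 0.05, 0.001, -0.0, -0.108, 10], [1.27, -0.13, 0.05, 0.001, -0.0, -0.108, 10], [1.28, 0.01, 0.05, 0.001, -0.0, -0.108, 10]]
```

Call:
{"name": "servo_tool", "arguments": {"series": [[[-0.1,-1.3,0.05,0,0,-0.108,10],[0.1,-1.3,0.05,0,0,-0.108,10],[0.2,-1.25,0.05,0,0,-0.108,10],[0.35,-1.25,0.05,0,0,-0.108,10],[0.5,-1.2,0.05,0,0,-0.108,10],[0.6,-1.1,0.05,0,0,-0.108,10],[0.75,-1.05,0.05,0,0,-0.108,10],[0.85,-0.95,0.05,0,0,-0.108,10]]]}}

```text
time_s: 5.3
tcp_pos: [0.4709, -0.2181, 0.1487]
eef_rot: [0.946, 0.325, -0.0, -0.0]
ft_force: [0.4, -0.5, -0.7]
opening: 0.413
gripper_force: 40.5
```

Call:
{"name": "servo_tool", "arguments": {"series": [[[0.95,-0.85,0.05,0,0,-0.108,10],[1.0,-0.75,0.05,0,0,-0.108,10],[1.1,-0.65,0.05,0,0,-0.108,10],[1.15,-0.5,0.05,0,0,-0.108,10],[1.2,-0.4,0.05,0,0,-0.108,10],[1.25,-0.25,0.05,0,0,-0.108,10],[1.25,-0.1,0.05,0,0,-0.108,10],[1.2,0,0.05,0,0,-0.108,10]]]}}

```text
time_s: 5.97
tcp_pos: [0.4879, -0.1191, 0.1447]
eef_rot: [0.722, 0.692, -0.0, -0.001]
ft_force: [0.4, -0.5, -1.2]
opening: 0.416
gripper_force: 40.5
```

Call:
{"name": "servo_tool", "arguments": {"series": [[[0,0,0,0,0,0,10],[0,0,0,0,0,0,10]]]}}

```text
time_s: 6.13
tcp_pos: [0.488, -0.1195, 0.1449]
eef_rot: [0.725, 0.689, -0.0, -0.0]
ft_force: [-0.5, 0.4, -1.4]
opening: 0.414
gripper_force: 40.5
```

Run:
```python
from h import *
s=manip.sense();print(s["tcp_pos"],s["eef_rot"],s["time_s"])
m=manip.camera_model("wrist");im=manip.capture("wrist");cv2.imwrite("pics/w3.png",im)
for nm,lo,hi,z in(("blue",(100,120,40),(125,255,255),.058),("yel",(22,90,80),(32,255,255),.024),("or",(5,150,80),(18,255,255),.024)):
  for k in seg(im,lo,hi,None,60):
    r=cv2.minAreaRect(k);b=cv2.boxPoints(r);w=np.array([at("wrist",p,z,m)[:2] for p in b])
    print(nm,b.round(0).tolist(),w.mean(0),w.round(4).tolist())
np.save("m3.npy",m,allow_pickle=True)
```

```text
[ 0.488  -0.1195  0.1449] [ 0.7246  0.6892 -0.0003 -0.0004] 6.1333
blue [[154.0, 474.0], [171.0, 458.0], [178.0, 465.0], [162.0, 482.0]] [ 0.2993 -0.3869] [[0.2794, -0.3996], [0.314, -0.3604], [0.3192, -0.3733], [0.2844, -0.4143]]
blue [[270.0, 220.0], [368.0, 220.0], [368.0, 416.0], [270.0, 416.0]] [ 0.4844 -0.1954] [[0.4555, -0.1026], [0.5222, -0.1059], [0.5242, -0.2886], [0.4355, -0.2843]]
blue [[259.0, 116.0], [259.0, 83.0], [374.0, 83.0], [374.0, 116.0]] [ 0.4913 -0.0232] [[0.4536, -0.0322], [0.4549, -0.0104], [0.5288, -0.0142], [0.5279, -0.036]]
yel [[368.0, 0.0], [378.0, 0.0], [378.0, 88.0], [368.0, 88.0]] [0.5349 0.02  ] [[0.533, 0.0545], [0.5405, 0.0547], [0.5367, -0.0147], [0.5293, -0.0146]]
yel [[256.0, 0.0], [265.0, 0.0], [265.0, 88.0], [256.0, 88.0]] [0.4521 0.0243] [[0.4504, 0.0594], [0.4571, 0.0586], [0.4539, -0.0107], [0.4472, -0.0101]]
```

View pics/w3.png

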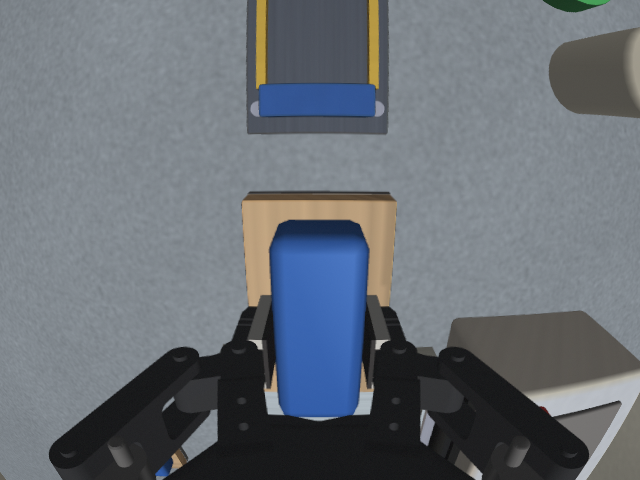

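Clamp in view, in line with the tool: the anvil spans (259–374, 83–116), the lips are at u≈260 and 373, and the held block is centred at u≈319. Next I'll work out the in-hand offset and the placing move.

Run:
```python
from h import *
s=manip.sense();m=np.load("m3.npy",allow_pickle=True).item();p=s["tcp_pos"];M=R.from_quat(s["eef_rot"]).as_matrix()
f=lambda uv,z:(M.T@(at("wrist",uv,z,m)-p)*1000).round(1)
zt=p[2]+.038;zb=p[2]+.014
print("ridge far",f((319,228),zt),f((319,220),zt),"near",f((319,416),zt),"sides",f((270,300),zt),f((368,300),zt))
print("base far top edge",f((243,199),zb),f((396,199),zb), "mid sides",f((250,300),zb),f((390,300),zb))
seat=np.array([.4942,.0374,.012]);print("seat in tool",M.T@(seat-p)*1000, p)
```

```text
ridge far [ 47.   -0.1 -38. ] [ 49.8  -0.1 -38. ] near [-38.2   0.1 -38. ] sides [ 20.1 -17.6 -38. ] [ 20.2  17.6 -38. ]
base far top edge [ 51.9 -30.1 -14. ] [ 52.   30.4 -14. ] mid sides [  7.3 -30.  -14. ] [  7.4  30.9 -14. ]
seat in tool [157.4702  -1.9147 133.0035] [ 0.4882 -0.12    0.145 ]
```

Call:
{"name": "servo_tool", "arguments": {"series": [[[2.6,0,0,0,0,0,10],[2.7,0,0,0,0,0,10],[2.7,0,0,0,0,0,10],[2.7,0,0,0,0,0,10],[2.6,-0.1,0,0,0,0,10],[2.6,-0.1,0,0,0,0,10],[0,0,0,0,0,0,10],[0,0,0,0,0,0,10]]]}}

```text
time_s: 6.85
tcp_pos: [0.4943, 0.0394, 0.1453]
eef_rot: [0.724, 0.689, -0.0, 0.0]
ft_force: [0.5, 0.3, -1.7]
opening: 0.416
gripper_force: 40.5
```

Run:
```python
from h import *
s=manip.sense();p=s["tcp_pos"];M=R.from_quat(s["eef_rot"]).as_matrix();print(p,s["eef_rot"],s["ft_force"])
print("seat in tool",M.T@(np.array([.4942,.0374,.012])-p)*1000)
m=manip.camera_model("wrist");im=manip.capture("wrist");cv2.imwrite("pics/w4.png",im);np.save("m4.npy",m,allow_pickle=True)
for nm,lo,hi,z in(("blue",(100,120,40),(125,255,255),.059),("yel",(22,90,80),(32,255,255),.024),("or",(5,170,80),(17,255,255),.04)):
  for k in seg(im,lo,hi,None,60):
    r=cv2.minAreaRect(k);b=cv2.boxPoints(r);w=np.array([at("wrist",q,z,m)[:2] for q in b])
    print(nm,b.round(0).tolist(),w.mean(0),w.round(4).tolist())
```

```text
[0.4943 0.0394 0.1453] [ 0.7243  0.6895 -0.0001  0.    ] [ 0.4981  0.2554 -1.6509]
seat in tool [ -1.9481   0.0005 133.2907]
blue [[270.0, 220.0], [368.0, 220.0], [368.0, 416.0], [270.0, 416.0]] [ 0.4907 -0.0361] [[0.4619, 0.0564], [0.5285, 0.0531], [0.5305, -0.1292], [0.4421, -0.1249]]
blue [[277.0, 0.0], [362.0, 0.0], [362.0, 56.0], [277.0, 56.0]] [0.5019 0.1836] [[0.4755, 0.2045], [0.5302, 0.2018], [0.528, 0.1627], [0.4738, 0.1653]]
yel [[369.0, 147.0], [379.0, 147.0], [379.0, 191.0], [369.0, 191.0]] [0.5381 0.0829] [[0.5347, 0.0999], [0.5423, 0.0997], [0.5417, 0.066], [0.5339, 0.0662]]
yel [[260.0, 146.0], [269.0, 146.0], [269.0, 191.0], [260.0, 191.0]] [0.4556 0.0874] [[0.4536, 0.1048], [0.4604, 0.1043], [0.4578, 0.07], [0.4508, 0.0704]]
or [[285.0, 76.0], [354.0, 76.0], [354.0, 87.0], [285.0, 87.0]] [0.5002 0.1489] [[0.4767, 0.154], [0.5241, 0.1516], [0.5237, 0.1438], [0.4763, 0.1461]]
or [[6.0, 0.0], [98.0, 0.0], [98.0, 48.0], [6.0, 48.0]] [0.2754 0.2376] [[0.2187, 0.28], [0.3305, 0.2411], [0.3307, 0.1992], [0.2215, 0.2299]]
```

View pics/w4.png

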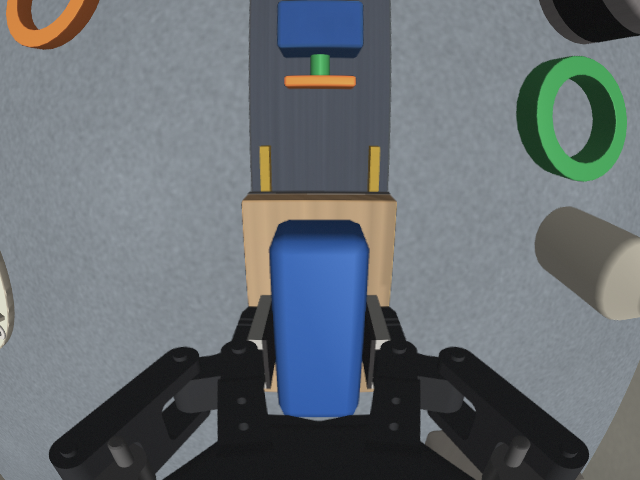

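The view shows the block square between the lips (u 265 and 374), with the jaw pad at (320,82) clear ahead of it. I'll lower it.

Call:
{"name": "servo_tool", "arguments": {"series": [[[0,0,2.5,0,0,0,10],[0,0,3,0,0,0,10],[0,0,3,0,0,0,10],[0,0,2,0,0,0,10],[0,0,0.7,0,0,0,10],[0,0,0,0,0,0,10]]]}}

```text
time_s: 7.4
tcp_pos: [0.4931, 0.0378, 0.0319]
eef_rot: [0.725, 0.689, -0.001, -0.001]
ft_force: [0.1, 0.0, -0.7]
opening: 0.419
gripper_force: 40.4
```

Call:
{"name": "servo_tool", "arguments": {"series": [[[0,0,0.4,0,0,0,10],[0,0,0.3,0,0,0,10],[0,0,0.2,0,0,0,10],[0,0,0,0,0,0,10]]]}}

```text
time_s: 7.73
tcp_pos: [0.4948, 0.0389, 0.0249]
eef_rot: [0.724, 0.69, 0.0, 0.0]
ft_force: [0.4, 0.0, -2.3]
opening: 0.41
gripper_force: 40.5
```

Call:
{"name": "servo_tool", "arguments": {"series": [[[0,0,0.15,0,0,0,10],[0,0,0,0,0,0,10],[0,0,0,0,0,0,10]]]}}

```text
time_s: 7.98
tcp_pos: [0.4945, 0.039, 0.0231]
eef_rot: [0.724, 0.69, 0.0, 0.0]
ft_force: [-0.0, -0.3, -1.2]
opening: 0.415
gripper_force: 40.5
```

Call:
{"name": "servo_tool", "arguments": {"series": [[[0,0,0.1,0,0,0,10],[0,0,0,0,0,0,10],[0,0,0,0,0,0,10]]]}}

```text
time_s: 8.23
tcp_pos: [0.4943, 0.039, 0.0219]
eef_rot: [0.724, 0.69, -0.0, -0.0]
ft_force: [0.5, -0.7, -0.9]
opening: 0.415
gripper_force: 40.5
```

Call:
{"name": "servo_tool", "arguments": {"series": [[[0,0,0.1,0,0,0,10],[0,0,0,0,0,0,10],[0,0,0,0,0,0,10]]]}}

```text
time_s: 8.48
tcp_pos: [0.4944, 0.039, 0.0218]
eef_rot: [0.724, 0.69, 0.0, -0.0]
ft_force: [-4.7, -0.8, 14.6]
opening: 0.413
gripper_force: 42.4
```

Contact felt. I'll release and rise.

Call:
{"name": "servo_tool", "arguments": {"series": [[[0,0,-0.05,0,0,0,50],[0,0,0,0,0,0,70],[0,0,0,0,0,0,85],[0,0,0,0,0,0,85],[0,0,0,0,0,0,85],[0,0,0,0,0,0,85]]]}}

```text
time_s: 8.98
tcp_pos: [0.4943, 0.039, 0.0213]
eef_rot: [0.724, 0.69, -0.0, -0.0]
ft_force: [0.4, -0.2, -0.7]
opening: 0.852
gripper_force: 0.0
```

Call:
{"name": "servo_tool", "arguments": {"series": [[[0,0,-1,0,0,0,85],[0,0,-2.5,0,0,0,85],[0,0,-3,0,0,0,50],[0,0,-3,0,0,0,20],[0,0,-3,0,0,0,0],[0,0,-3,0,0,0,0],[0,0,-2.5,0,0,0,0],[0,0,0,0,0,0,0]]]}}

```text
time_s: 9.65
tcp_pos: [0.4972, 0.0392, 0.2071]
eef_rot: [0.724, 0.69, 0.003, 0.003]
ft_force: [0.5, 0.2, 0.3]
opening: 0.003
gripper_force: 0.0
```

Run:
```python
from h import *
s=manip.sense();p=s["tcp_pos"];print(p,s["eef_rot"],s["opening"])
m=manip.camera_model("wrist");im=manip.capture("wrist");cv2.imwrite("pics/w5.png",im)
for nm,lo,hi,z in(("blue",(100,120,40),(125,255,255),.060),("yel",(22,90,80),(32,255,255),.024),("or",(5,170,80),(17,255,255),.05),("wood",(8,60,80),(20,165,255),.032)):
  for k in seg(im,lo,hi,None,150):
    r=cv2.minAreaRect(k);b=cv2.boxPoints(r);w=np.array([at("wrist",q,z,m)[:2] for q in b])
    print(nm,b.round(0).tolist(),w.mean(0),w.round(4).tolist())
```

```text
[0.4972 0.0392 0.2071] [0.7242 0.6896 0.0033 0.0026] 0.002989054592725172
blue [[273.0, 166.0], [355.0, 166.0], [355.0, 294.0], [273.0, 294.0]] [0.4936 0.0263] [[0.4631, 0.086], [0.5303, 0.0825], [0.528, -0.0335], [0.4531, -0.0296]]
blue [[281.0, 24.0], [348.0, 24.0], [348.0, 68.0], [281.0, 68.0]] [0.5021 0.1835] [[0.4762, 0.2036], [0.5298, 0.2009], [0.5278, 0.1633], [0.4745, 0.1661]]
yel [[352.0, 260.0], [356.0, 142.0], [364.0, 142.0], [360.0, 260.0]] [0.5361 0.0428] [[0.5289, -0.0141], [0.5354, 0.1003], [0.543, 0.0998], [0.5372, -0.0149]]
yel [[265.0, 141.0], [273.0, 141.0], [276.0, 260.0], [268.0, 260.0]] [0.4531 0.0475] [[0.4526, 0.1054], [0.4602, 0.105], [0.454, -0.0103], [0.4457, -0.0101]]
or [[40.0, 0.0], [127.0, 0.0], [127.0, 55.0], [40.0, 55.0]] [0.2806 0.2427] [[0.2257, 0.2893], [0.3349, 0.2549], [0.3343, 0.2001], [0.2275, 0.2266]]
wood [[278.0, 156.0], [349.0, 156.0], [349.0, 261.0], [278.0, 261.0]] [0.4938 0.0399] [[0.4648, 0.0915], [0.528, 0.0882], [0.5252, -0.0118], [0.4571, -0.0083]]
```

View pics/w5.png

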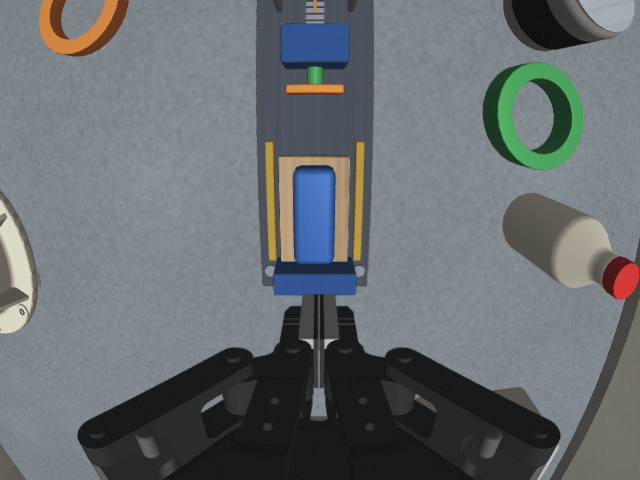

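The view shows the block flat in the bed between the lips, spanning (278–349, 156–261), about 2–3 mm short of the anvil at (314,280). The jaw head is at (314,46), with jaw ≈ 0.003. I'll move the shut fingers up and in front of the trigger.

Call:
{"name": "servo_tool", "arguments": {"series": [[[1,0,-1,0,0,0,0],[2.5,0,-0.8,0,0,0,0],[3,0,0,0,0,0,0],[3,0,0,0,0,0,0],[2.5,0,0,0,0,0,0],[1.5,0,0,0,0,0,0],[0,0,0,0,0,0,0],[0,0,0,0,0,0,0]]], "grip_force": 60}}

```text
time_s: 10.37
tcp_pos: [0.5001, 0.1745, 0.2186]
eef_rot: [0.724, 0.69, -0.001, -0.0]
ft_force: [0.3, -0.0, 0.6]
opening: -0.002
gripper_force: 0.0
```

```bash
cat >> h.py <<'E'
O=np.array([.4987,.1273]);X=np.array([-.051,-.9987])
def hand():
    s=manip.sense();p=s["tcp_pos"];M=R.from_quat(s["eef_rot"]).as_matrix();q=p[:2]-O
    print("t",round(s["time_s"],2),"tcp",p,"clamp x,y mm",np.array([q@X,q@[-X[1],X[0]]])*1000,"yaw",np.arctan2(M[1,0],M[0,0]),"f",s["ft_force"],"open",round(s["opening"],3))
def jaw():
    "head and anvil in the top view: distance in px by weighted centroids"
    im=manip.capture("top");hs=cv2.cvtColor(im,cv2.COLOR_BGR2HSV)
    for nm,lo,hi,z in(("blue",(100,120,40),(125,255,255),.058),("or",(5,150,80),(20,255,255),.05),("green",(45,100,60),(85,255,255),.04)):
        for k in seg(im,lo,hi,(195,225,345,285),6):
            u0,v0,w,h=cv2.boundingRect(k);g=im[v0-2:v0+h+2,u0-3:u0+w+3].astype(float)
            c=(g[...,0]-g[...,2]) if nm=="blue" else (g[...,2]-g[...,0]);c=np.clip(c-10,0,None) if nm!="green" else np.clip(g[...,1]-g[...,2]-10,0,None)
            vv,uu=np.mgrid[v0-2:v0+h+2,u0-3:u0+w+3];P=np.array([(c*uu).sum(),(c*vv).sum()])/c.sum()
            print(nm,(u0,v0,w,h),P,"clamp x mm",round(float((at("top",P,z)[:2]-O)@X*1000),1))
    return im
E
python3 - <<'E'
from h import *
hand();cv2.imwrite("pics/t1.png",jaw())
E
```

```text
t 10.37 tcp [0.5001 0.1745 0.2186] clamp x,y mm [-47.2235  -1.0485] yaw 1.5237722053018257 f [ 0.2816 -0.0336  0.5569] open -0.002
blue (257, 256, 5, 6) [259.1229 259.3481] clamp x mm -55.7
blue (293, 249, 26, 11) [305.2718 254.041 ] clamp x mm 90.6
blue (322, 243, 7, 24) [325.1547 254.622 ] clamp x mm 153.9
```

Call:
{"name": "servo_tool", "arguments": {"series": [[[1.5,0.1,0,0,0,0,0],[1.2,0,0,0,0,0,0],[0,0,0,0,0,0,0],[0,0,1.5,0,0,0,0],[0,0,1.5,0,0,0,0],[0,0,1.3,0,0,0,0],[0,0,0,0,0,0,0]]]}}

```text
time_s: 11.0
tcp_pos: [0.5016, 0.1994, 0.174]
eef_rot: [0.724, 0.689, -0.002, -0.001]
ft_force: [-0.2, -0.6, -1.3]
opening: -0.003
gripper_force: 0.0
```

Run:
```python
from h import *
hand()
m=manip.camera_model("wrist");im=manip.capture("wrist")
np.save("m6.npy",m,allow_pickle=True)
sc=manip.capture("scene")[170:270,290:460]
cv2.imwrite("pics/j6.png",np.hstack([cv2.resize(im,(440,330)),cv2.resize(sc,(352,330))]))
```

```text
t 11.0 tcp [0.5016 0.1994 0.174 ] clamp x,y mm [-72.1441  -0.7991] yaw 1.5214957854880453 f [-0.1821 -0.5927 -1.297 ] open -0.003
```

View pics/j6.png

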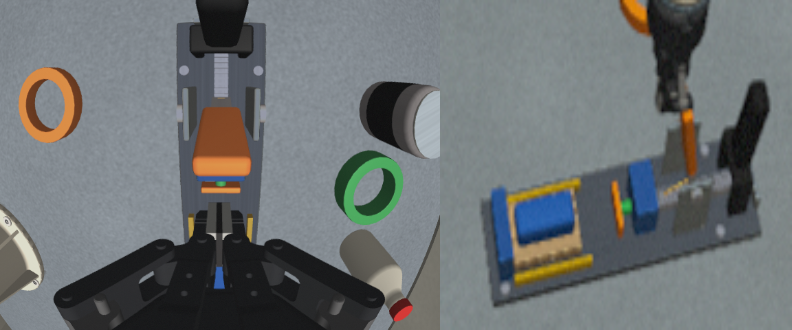

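The left half shows the trigger front edge at (220,175) and the finger tips just in front of it. In the right half the tips end near the trigger top, at crop (675,107), so I'll check their height numerically.

Run:
```python
from h import *
s=manip.sense();p=s["tcp_pos"];M=R.from_quat(s["eef_rot"]).as_matrix();m=np.load("m6.npy",allow_pickle=True).item()
cr=lambda q:[round(440+(q[0]-290)*352/170),round((q[1]-170)*3.3)]
for dz in(-.035,-.025,-.017,-.008,.0,.008):print(dz,"scene crop",cr(proj("scene",p+M@[0,0,dz])),"wrist half",(proj("wrist",p+M@[.011,0,dz],m)*.6875).round(0))
d=np.r_[X,0];o=np.r_[O,0];y=np.array([X[1],-X[0],0])
for th in(.2,):
  for sg in(-1,1):
    q=o+d*(-.125+.105*np.sin(th)+sg*.007*np.cos(th))+[0,0,.085+.105*np.cos(th)-sg*.007*np.sin(th)]
    for b in(-.018,.018):print("trigger top",sg,q+y*b,"scene crop",cr(proj("scene",q+y*b)),"wrist half",(proj("wrist",q+y*b,m)*.6875).round(0))
```

```text
-0.035 scene crop [663, 92] wrist half [222. 219.]
-0.025 scene crop [663, 98] wrist half [221. 210.]
-0.017 scene crop [662, 103] wrist half [221. 204.]
-0.008 scene crop [661, 109] wrist half [221. 197.]
0.0 scene crop [660, 114] wrist half [221. 192.]
0.008 scene crop [660, 119] wrist half [221. 187.]
trigger top -1 [0.5223 0.2372 0.1893] scene crop [692, 116] wrist half [252. 159.]
trigger top -1 [0.4864 0.2391 0.1893] scene crop [685, 81] wrist half [189. 158.]
trigger top 1 [0.5216 0.2235 0.1865] scene crop [682, 120] wrist half [250. 179.]
trigger top 1 [0.4857 0.2254 0.1865] scene crop [675, 85] wrist half [191. 179.]
```

Tips are at z ≈ 0.157–0.16, well below the trigger top (0.187), and the clamp model fits the image. First stroke.

Call:
{"name": "servo_tool", "arguments": {"series": [[[1.0,0,0,0,0,0,0],[1.0,0,0,0,0,0,0],[1.0,0,0,0,0,0,0],[0.8,0,0,0,0,0,0],[0.8,0,0,0,0,0,0],[0.6,0,0,0,0,0,0],[0.4,0,0,0,0,0,0],[0,0,0,0,0,0,0]]]}}

```text
time_s: 11.77
tcp_pos: [0.506, 0.2576, 0.1763]
eef_rot: [0.724, 0.69, 0.0, -0.0]
ft_force: [0.6, 0.7, 1.0]
opening: 0.002
gripper_force: 0.0
```

Run:
```python
from h import *
hand();jaw()
```

```text
t 11.77 tcp [0.506  0.2576 0.1763] clamp x,y mm [-130.4813    0.6641] yaw 1.5226822850299644 f [0.6124 0.6904 1.0359] open 0.002
blue (293, 249, 26, 11) [305.2688 254.0404] clamp x mm 90.6
blue (254, 245, 12, 17) [259.2489 252.8322] clamp x mm -56.0
blue (322, 243, 7, 24) [325.1614 254.6282] clamp x mm 153.9
or (270, 247, 3, 15) [271.2328 253.69  ] clamp x mm -18.5
green (265, 252, 5, 4) [265.8411 253.3464] clamp x mm -36.8
```

No force and the jaw didn't move. I had the sign wrong: tips 17 mm behind the TCP means they stand at z ≈ 0.193, so they passed over the trigger. I'll go back, lower 3.5 cm, and pull again.

Call:
{"name": "servo_tool", "arguments": {"series": [[[-1.5,0,0,0,0,0,0],[-1.5,0,0,0,0,0,0],[-1.5,0,0,0,0,0,0],[-1.3,0,0,0,0,0,0],[0,0,0,0,0,0,0],[0,0,1.5,0,0,0,0],[0,0,1.8,0,0,0,0],[0,0,0,0,0,0,0]]]}}

```text
time_s: 12.48
tcp_pos: [0.5016, 0.1973, 0.141]
eef_rot: [0.725, 0.689, -0.002, -0.001]
ft_force: [-1.2, -0.5, -0.5]
opening: -0.0
gripper_force: 0.0
```

Call:
{"name": "servo_tool", "arguments": {"series": [[[0.8,0,0,0,0,0,0],[0.8,0,0,0,0,0,0],[0.8,0,0,0,0,0,0],[0.8,0,0,0,0,0,0],[0,0,0,0,0,0,0]]]}}

```text
time_s: 12.9
tcp_pos: [0.5054, 0.2321, 0.1444]
eef_rot: [0.724, 0.69, 0.001, 0.001]
ft_force: [0.3, -4.3, 3.9]
opening: 0.0
gripper_force: 2.1
```

Run:
```python
from h import *
hand();jaw()
```

```text
t 12.9 tcp [0.5054 0.2321 0.1444] clamp x,y mm [-105.0303    1.3939] yaw 1.523160155971632 f [ 0.2942 -4.2976  3.9281] open 0.0
blue (293, 249, 26, 11) [305.2607 254.041 ] clamp x mm 90.6
blue (255, 245, 11, 17) [259.7162 252.5815] clamp x mm -54.5
blue (322, 243, 7, 24) [325.1553 254.6115] clamp x mm 153.9
or (271, 247, 3, 15) [271.7334 253.4686] clamp x mm -16.9
green (265, 252, 6, 4) [266.0929 253.3622] clamp x mm -36.0
```

The trigger is engaged now (4 N) and the jaw is beginning to move. I'll complete the stroke.

Call:
{"name": "servo_tool", "arguments": {"series": [[[0.7,0,0,0,0,0,0],[0.7,0,0,0,0,0,0],[0.6,0,0,0,0,0,0],[0.4,0,0,0,0,0,0],[0,0,0,0,0,0,0]]]}}

```text
time_s: 13.37
tcp_pos: [0.506, 0.2542, 0.1432]
eef_rot: [0.724, 0.69, -0.001, 0.001]
ft_force: [1.6, -8.2, -0.7]
opening: 0.0
gripper_force: 3.4
```

Run:
```python
from h import *
hand();jaw()
```

```text
t 13.37 tcp [0.506  0.2542 0.1432] clamp x,y mm [-127.1134    0.8678] yaw 1.5228434122543275 f [ 1.6048 -8.2408 -0.6931] open 0.0
blue (293, 249, 26, 11) [305.2557 254.0429] clamp x mm 90.6
blue (257, 245, 12, 17) [262.3427 252.8794] clamp x mm -46.1
blue (322, 243, 7, 24) [325.1576 254.6147] clamp x mm 153.9
or (273, 246, 3, 16) [274.3011 253.598 ] clamp x mm -8.7
green (268, 252, 5, 4) [268.8579 253.4826] clamp x mm -27.1
```

Call:
{"name": "servo_tool", "arguments": {"series": [[[0.4,0,0,0,0,0,0],[0.3,0,0,0,0,0,0],[0,0,0,0,0,0,0]]]}}

```text
time_s: 13.67
tcp_pos: [0.5059, 0.2605, 0.1429]
eef_rot: [0.724, 0.69, -0.001, 0.001]
ft_force: [0.3, -7.5, -1.3]
opening: -0.001
gripper_force: 3.4
```

Run:
```python
from h import *
hand();jaw()
```

```text
t 13.67 tcp [0.5059 0.2605 0.1429] clamp x,y mm [-133.4085    0.3526] yaw 1.5226449519423608 f [ 0.3345 -7.5126 -1.3495] open -0.001
blue (293, 249, 26, 11) [305.2625 254.0386] clamp x mm 90.6
blue (258, 245, 11, 17) [262.6767 252.8066] clamp x mm -45.1
blue (322, 243, 7, 24) [325.1566 254.6105] clamp x mm 153.9
or (274, 247, 3, 15) [274.7845 253.629 ] clamp x mm -7.1
green (268, 252, 6, 4) [269.0878 253.4821] clamp x mm -26.4
```

About 11 mm gained. I'll keep pumping.

Call:
{"name": "servo_tool", "arguments": {"series": [[[-1.5,0,0,0,0,0,0],[-1.5,0,0,0,0,0,0],[-1.5,0,0,0,0,0,0],[-0.9,0,0,0,0,0,0],[0,0,0,0,0,0,0]]]}}

```text
time_s: 14.13
tcp_pos: [0.5034, 0.2056, 0.1435]
eef_rot: [0.725, 0.689, -0.0, -0.0]
ft_force: [0.5, -0.3, 0.1]
opening: 0.002
gripper_force: 0.0
```

Call:
{"name": "servo_tool", "arguments": {"series": [[[0.8,0,0,0,0,0,0],[0.8,0,0,0,0,0,0],[0.8,0,0,0,0,0,0],[0.8,0,0,0,0,0,0],[0.8,0,0,0,0,0,0],[0.8,0,0,0,0,0,0],[0.6,0,0,0,0,0,0],[0,0,0,0,0,0,0]]]}}

```text
time_s: 14.8
tcp_pos: [0.506, 0.2608, 0.1427]
eef_rot: [0.723, 0.691, -0.002, 0.002]
ft_force: [1.7, -13.7, 1.7]
opening: 0.005
gripper_force: 6.5
```

Run:
```python
from h import *
hand();jaw()
```

```text
t 14.8 tcp [0.506  0.2608 0.1427] clamp x,y mm [-133.6576    0.4351] yaw 1.5245633936211378 f [  1.7431 -13.7471   1.6711] open 0.005
blue (293, 249, 26, 11) [305.2631 254.0431] clamp x mm 90.6
blue (262, 245, 11, 17) [266.6791 252.8633] clamp x mm -32.3
blue (322, 243, 7, 24) [325.1557 254.6114] clamp x mm 153.9
or (278, 247, 3, 15) [278.777  253.6488] clamp x mm 5.6
green (272, 252, 6, 4) [273.1199 253.5365] clamp x mm -13.4
```

Call:
{"name": "servo_tool", "arguments": {"series": [[[-1.5,0,0,0,0,0,0],[-1.5,0,0,0,0,0,0],[-1.5,0,0,0,0,0,0],[-0.9,0,0,0,0,0,0],[0,0,0,0,0,0,0]]]}}

```text
time_s: 15.27
tcp_pos: [0.5034, 0.206, 0.1435]
eef_rot: [0.725, 0.689, -0.0, -0.0]
ft_force: [0.5, -0.1, -0.2]
opening: -0.0
gripper_force: 0.0
```

Call:
{"name": "servo_tool", "arguments": {"series": [[[0.8,0,0,0,0,0,0],[0.8,0,0,0,0,0,0],[0.8,0,0,0,0,0,0],[0.8,0,0,0,0,0,0],[0.8,0,0,0,0,0,0],[0.8,0,0,0,0,0,0],[0.6,0,0,0,0,0,0],[0,0,0,0,0,0,0]]]}}

```text
time_s: 15.93
tcp_pos: [0.506, 0.2608, 0.1428]
eef_rot: [0.723, 0.691, -0.002, 0.002]
ft_force: [1.8, -13.1, 1.3]
opening: 0.002
gripper_force: 6.4
```

Run:
```python
from h import *
hand();jaw()
```

```text
t 15.93 tcp [0.506  0.2608 0.1428] clamp x,y mm [-133.6864    0.4419] yaw 1.5243873760419016 f [  1.7914 -13.1428   1.2986] open 0.002
blue (293, 249, 26, 11) [305.2672 254.0389] clamp x mm 90.6
blue (266, 245, 11, 18) [270.7455 253.0055] clamp x mm -19.3
blue (322, 243, 7, 24) [325.1512 254.6059] clamp x mm 153.9
or (282, 247, 3, 15) [282.7988 253.7536] clamp x mm 18.5
green (277, 252, 5, 5) [277.4651 253.7958] clamp x mm 0.6
```

Call:
{"name": "servo_tool", "arguments": {"series": [[[-1.5,0,0,0,0,0,0],[-1.5,0,0,0,0,0,0],[-1.5,0,0,0,0,0,0],[-0.9,0,0,0,0,0,0],[0,0,0,0,0,0,0]]]}}

```text
time_s: 16.4
tcp_pos: [0.5034, 0.2059, 0.1435]
eef_rot: [0.725, 0.689, -0.0, -0.0]
ft_force: [-1.0, 0.4, 0.1]
opening: -0.0
gripper_force: 0.0
```

Call:
{"name": "servo_tool", "arguments": {"series": [[[0.8,0,0,0,0,0,0],[0.8,0,0,0,0,0,0],[0.8,0,0,0,0,0,0],[0.8,0,0,0,0,0,0],[0.8,0,0,0,0,0,0],[0.8,0,0,0,0,0,0],[0.6,0,0,0,0,0,0],[0,0,0,0,0,0,0]]]}}

```text
time_s: 17.07
tcp_pos: [0.506, 0.2608, 0.1428]
eef_rot: [0.723, 0.69, -0.002, 0.002]
ft_force: [1.2, -12.6, 1.6]
opening: 0.0
gripper_force: 6.4
```

Run:
```python
from h import *
hand();jaw()
```

```text
t 17.07 tcp [0.506  0.2608 0.1428] clamp x,y mm [-133.6673    0.4704] yaw 1.524287679343474 f [  1.2226 -12.5865   1.6421] open 0.0
blue (293, 249, 26, 11) [305.2656 254.0407] clamp x mm 90.6
blue (270, 245, 11, 18) [274.8076 253.1525] clamp x mm -6.4
blue (322, 243, 7, 24) [325.1541 254.6343] clamp x mm 153.9
or (286, 247, 3, 15) [287.4924 254.1373] clamp x mm 33.5
green (281, 252, 5, 5) [281.4584 253.8685] clamp x mm 13.4
```

Call:
{"name": "servo_tool", "arguments": {"series": [[[0.3,0,0,0,0,0,0],[0.3,0,0,0,0,0,0],[0,0,0,0,0,0,0]]]}}

```text
time_s: 17.37
tcp_pos: [0.5059, 0.2618, 0.1425]
eef_rot: [0.723, 0.691, -0.005, 0.004]
ft_force: [3.5, -37.0, 7.8]
opening: -0.004
gripper_force: 18.1
```

Run:
```python
from h import *
hand();jaw()
```

```text
t 17.37 tcp [0.5059 0.2618 0.1425] clamp x,y mm [-134.6992    0.2969] yaw 1.525265914557554 f [  3.517  -36.9583   7.7987] open -0.004
blue (293, 249, 26, 11) [305.2648 254.0419] clamp x mm 90.6
blue (270, 245, 11, 18) [274.8226 253.1578] clamp x mm -6.3
blue (322, 243, 7, 24) [325.1568 254.6114] clamp x mm 153.9
or (286, 247, 3, 15) [287.4933 254.1333] clamp x mm 33.6
green (281, 252, 5, 5) [281.4437 253.8776] clamp x mm 13.4
```

That is the end stop (37 N), so I'll back off. Next is a slightly shorter stroke, then the final one under watch.

Call:
{"name": "servo_tool", "arguments": {"series": [[[-1.5,0,0,0,0,0,0],[-1.5,0,0,0,0,0,0],[-1.5,0,0,0,0,0,0],[-1.5,0,0,0,0,0,0],[0,0,0,0,0,0,0]]]}}

```text
time_s: 17.83
tcp_pos: [0.5032, 0.2058, 0.1433]
eef_rot: [0.725, 0.689, -0.0, -0.0]
ft_force: [0.2, 1.0, -0.8]
opening: 0.003
gripper_force: 0.0
```

Call:
{"name": "servo_tool", "arguments": {"series": [[[0.8,0,0,0,0,0,0],[0.8,0,0,0,0,0,0],[0.8,0,0,0,0,0,0],[0.8,0,0,0,0,0,0],[0.7,0,0,0,0,0,0],[0.5,0,0,0,0,0,0],[0,0,0,0,0,0,0]]]}}

```text
time_s: 18.42
tcp_pos: [0.5061, 0.2526, 0.1432]
eef_rot: [0.724, 0.69, -0.0, 0.001]
ft_force: [2.1, -7.3, 1.1]
opening: -0.001
gripper_force: 3.7
```

Run:
```python
from h import *
hand();jaw()
```

```text
t 18.42 tcp [0.5061 0.2526 0.1432] clamp x,y mm [-125.5419    1.0379] yaw 1.5236471869437616 f [ 2.1226 -7.3234  1.0602] open -0.001
blue (293, 249, 26, 11) [305.7423 254.0507] clamp x mm 92.1
blue (273, 245, 11, 18) [278.301  253.3006] clamp x mm 4.8
blue (322, 243, 7, 24) [325.1514 254.6782] clamp x mm 153.9
green (284, 252, 4, 5) [284.2686 253.9684] clamp x mm 22.5
```

The head now measures 4.8 and the block has been pushed up to the anvil. I'll back off to the earlier hover and measure the plunger gap precisely with the wrist camera.

Call:
{"name": "servo_tool", "arguments": {"series": [[[-1.5,0,0,0,0,0,0],[-1.5,0,0,0,0,0,0],[-1.5,0,0,0,0,0,0],[-0.8,0,0,0,0,0,0],[0,0,-2,0,0,0,0],[0,0,-2.5,0,0,0,0],[-1,0,-2,0,0,0,0],[-2.5,0,0,0,0,0,0]]]}}

```text
time_s: 19.13
tcp_pos: [0.5042, 0.1653, 0.2126]
eef_rot: [0.724, 0.69, 0.004, 0.001]
ft_force: [0.5, -0.7, 0.3]
opening: 0.002
gripper_force: 0.0
```

Call:
{"name": "servo_tool", "arguments": {"series": [[[-3,0,0,0,0,0,0],[-3,0,0,0,0,0,0],[-2.5,0,0,0,0,0,0],[0,0,0,0,0,0,0],[0,0,0,0,0,0,0]]]}}

```text
time_s: 19.55
tcp_pos: [0.4973, 0.0774, 0.2087]
eef_rot: [0.725, 0.688, 0.0, -0.0]
ft_force: [0.8, 0.1, 1.1]
opening: -0.003
gripper_force: 0.0
```

Run:
```python
from h import *
hand()
m=manip.camera_model("wrist");im=manip.capture("wrist");cv2.imwrite("pics/w7.png",im);np.save("m7.npy",m,allow_pickle=True)
cx=lambda q,z:round(float((at("wrist",q,z,m)[:2]-O)@X*1000),1)
# scan along the clamp axis: pixel columns near axis, off the plunger too
for off in(0,.012):
  prev=None
  y=np.array([-X[1],X[0]])
  u=proj("wrist",np.r_[O+X*.03+y*off,.05],m)[0]
  col=im[:,int(round(u))-1:int(round(u))+2].mean(1)
  hs=cv2.cvtColor(col[None].astype(np.uint8),cv2.COLOR_BGR2HSV)[0]
  def nm(h):
    if h[1]<70:return"grey"
    return"orange/wood" if h[0]<22 else "yel" if h[0]<40 else"green" if h[0]<90 else "blue"
  for v in range(0,330):
    k=nm(hs[v])
    if k!=prev:print(off,"u",int(u),"v",v,k,hs[v],"z.032",cx((u,v),.032),"z.048",cx((u,v),.048),"z.059",cx((u,v),.059));prev=k
```

```text
t 19.55 tcp [0.4973 0.0774 0.2087] clamp x,y mm [49.874  1.117] yaw 1.5184587151548516 f [0.7705 0.1485 1.06  ] open -0.003
0 u 317 v 0 orange/wood [ 11 177  82] z.032 -144.1 z.048 -138.7 z.059 -135.0
0 u 317 v 10 grey [ 6 56 64] z.032 -134.2 z.048 -129.3 z.059 -125.9
0 u 317 v 13 orange/wood [ 20 115 122] z.032 -131.3 z.048 -126.5 z.059 -123.2
0 u 317 v 53 grey [ 16  39 136] z.032 -93.3 z.048 -90.4 z.059 -88.3
0 u 317 v 140 blue [108 141  58] z.032 -14.7 z.048 -15.5 z.059 -16.1
0 u 317 v 181 green [ 72 127 124] z.032 22.5 z.048 19.9 z.059 18.1
0 u 317 v 192 orange/wood [ 13 168 147] z.032 32.7 z.048 29.6 z.059 27.4
0 u 317 v 209 blue [109 162  63] z.032 48.6 z.048 44.8 z.059 42.1
0 u 317 v 296 grey [90 12 22] z.032 137.8 z.048 129.6 z.059 124.0
0.012 u 331 v 0 orange/wood [ 11 177  82] z.032 -144.2 z.048 -138.8 z.059 -135.1
0.012 u 331 v 10 grey [173  31  74] z.032 -134.3 z.048 -129.4 z.059 -126.0
0.012 u 331 v 139 blue [108 110  67] z.032 -15.6 z.048 -16.4 z.059 -16.9
0.012 u 331 v 182 grey [108  42  92] z.032 23.4 z.048 20.8 z.059 18.9
0.012 u 331 v 188 orange/wood [ 8 78 88] z.032 29.0 z.048 26.0 z.059 24.0
0.012 u 331 v 209 grey [114  49  73] z.032 48.6 z.048 44.8 z.059 42.1
0.012 u 331 v 210 blue [110 162  63] z.032 49.6 z.048 45.7 z.059 43.0
0.012 u 331 v 295 grey [110  20  75] z.032 136.7 z.048 128.6 z.059 123.0
```

Run:
```python
from h import *
m=np.load("m7.npy",allow_pickle=True).item();im=cv2.imread("pics/w7.png")
cx=lambda q,z:round(float((at("wrist",q,z,m)[:2]-O)@X*1000),1)
for v in range(176,216):
  print(v,*[im[v,u].tolist() for u in(303,317,331)],im[v,342].tolist(),cx((331,v),.032),cx((331,v),.048),cx((331,v),.059))
# first hover picture, same scan of head/pad with plunger free (w5)
```

```text
176 [149, 86, 53] [149, 86, 51] [148, 85, 52] [149, 87, 53] 17.9 15.5 13.9
177 [149, 86, 53] [150, 86, 52] [149, 85, 52] [149, 85, 51] 18.8 16.4 14.7
178 [148, 86, 53] [149, 87, 53] [147, 85, 51] [148, 86, 53] 19.7 17.3 15.6
179 [141, 85, 51] [141, 85, 52] [138, 82, 50] [137, 83, 50] 20.7 18.1 16.4
180 [128, 82, 52] [123, 90, 53] [117, 76, 50] [117, 74, 47] 21.6 19.0 17.3
181 [82, 67, 60] [87, 124, 62] [79, 65, 56] [81, 66, 57] 22.5 19.9 18.1
182 [93, 83, 78] [101, 174, 83] [92, 83, 78] [93, 83, 78] 23.4 20.8 18.9
183 [92, 82, 78] [102, 174, 84] [92, 83, 78] [93, 84, 79] 24.3 21.6 19.8
184 [93, 83, 78] [102, 175, 84] [92, 82, 76] [94, 84, 79] 25.3 22.5 20.6
185 [93, 84, 79] [102, 175, 84] [91, 81, 77] [93, 83, 78] 26.2 23.4 21.5
186 [93, 84, 79] [102, 174, 84] [92, 82, 78] [92, 82, 78] 27.1 24.3 22.3
187 [94, 84, 79] [102, 174, 84] [92, 82, 78] [93, 83, 78] 28.0 25.2 23.2
188 [63, 69, 88] [101, 175, 84] [62, 68, 89] [67, 71, 89] 29.0 26.0 24.0
189 [35, 58, 97] [101, 174, 84] [35, 57, 97] [38, 59, 97] 29.9 26.9 24.9
190 [30, 56, 98] [102, 174, 83] [30, 56, 100] [29, 55, 99] 30.8 27.8 
[... 1271 characters left out ...]
5.8 42.1 39.5
207 [123, 157, 184] [122, 154, 181] [123, 157, 184] [115, 146, 171] 46.7 43.0 40.4
208 [113, 139, 161] [106, 129, 150] [110, 134, 156] [115, 147, 172] 47.7 43.9 41.2
209 [81, 78, 80] [63, 38, 23] [73, 62, 58] [116, 146, 172] 48.6 44.8 42.1
210 [65, 38, 23] [65, 39, 24] [63, 37, 23] [116, 147, 172] 49.6 45.7 43.0
211 [67, 39, 22] [66, 38, 22] [65, 38, 23] [116, 147, 172] 50.5 46.6 43.8
212 [69, 41, 24] [69, 41, 26] [67, 40, 24] [116, 147, 172] 51.5 47.5 44.7
213 [70, 41, 25] [70, 40, 23] [67, 38, 22] [115, 147, 171] 52.4 48.4 45.6
214 [89, 51, 29] [92, 53, 30] [91, 52, 30] [115, 147, 172] 53.4 49.3 46.5
215 [108, 60, 33] [112, 63, 35] [112, 63, 35] [114, 147, 171] 54.3 50.2 47.4
```

Run:
```python
from h import *
m=np.load("m4.npy",allow_pickle=True).item();im=cv2.imread("pics/w4.png")
cx=lambda q,z:round(float((at("wrist",q,z,m)[:2]-O)@X*1000),1)
print(m["T"][:3,3],np.load("m7.npy",allow_pickle=True).item()["T"][:3,3])
for v in list(range(20,60))+list(range(70,92)):
  a=im[v,335].astype(int);b=im[v-1,335].astype(int)
  if abs(a-b).sum()>12:print(v,a.tolist(),*[cx((335,v),z) for z in(.012,.032,.036,.040,.048,.059)])
```

```text
[0.4984 0.1209 0.3015] [0.5015 0.1589 0.3649]
44 [139, 84, 51] -54.3 -50.1 -49.3 -48.5 -46.8 -44.5
45 [129, 81, 51] -53.5 -49.4 -48.6 -47.7 -46.1 -43.8
46 [113, 73, 47] -52.7 -48.6 -47.8 -47.0 -45.4 -43.1
47 [82, 54, 36] -51.9 -47.9 -47.1 -46.3 -44.7 -42.4
48 [62, 40, 27] -51.1 -47.1 -46.3 -45.5 -43.9 -41.8
57 [69, 54, 44] -43.8 -40.4 -39.7 -39.0 -37.6 -35.7
58 [89, 79, 73] -43.0 -39.6 -38.9 -38.3 -36.9 -35.0
59 [93, 84, 78] -42.2 -38.9 -38.2 -37.5 -36.2 -34.3
75 [71, 93, 150] -29.5 -27.0 -26.5 -26.0 -25.0 -23.7
76 [67, 128, 218] -28.7 -26.3 -25.8 -25.3 -24.3 -23.0
77 [74, 144, 219] -27.9 -25.6 -25.1 -24.6 -23.7 -22.4
84 [70, 135, 216] -22.4 -20.4 -20.0 -19.6 -18.8 -17.7
85 [56, 105, 189] -21.6 -19.7 -19.3 -18.9 -18.1 -17.1
86 [38, 69, 127] -20.8 -18.9 -18.6 -18.2 -17.4 -16.4
87 [29, 54, 97] -20.0 -18.2 -17.9 -17.5 -16.8 -15.8
88 [40, 59, 92] -19.3 -17.5 -17.1 -16.8 -16.1 -15.1
89 [89, 81, 80] -18.5 -16.8 -16.4 -16.1 -15.4 -14.4
```

From the free reference (w4) the pad-to-head gap was 24.0 mm and is now 21.4 mm, so the plunger is in by about 2.6 mm with the block seated. That leaves about 4.4 mm more, or about 9.2 for the head in the top-view measure. I'll return to the trigger for the last stroke.

Call:
{"name": "servo_tool", "arguments": {"series": [[[2,0,0,0,0,0,0],[3,0,0,0,0,0,0],[3,0,0,0,0,0,0],[2.5,0,0,0,0,0,0],[1.5,0,0,0,0,0,0],[0,0,0,0,0,0,0],[0,0,2,0,0,0,0],[0,0,2.5,0,0,0,0]]]}}

```text
time_s: 20.27
tcp_pos: [0.5045, 0.2, 0.1646]
eef_rot: [0.724, 0.69, 0.002, 0.001]
ft_force: [-0.0, 0.3, -0.0]
opening: 0.002
gripper_force: 0.0
```

Call:
{"name": "servo_tool", "arguments": {"series": [[[0,0,2,0,0,0,0],[0,0,0,0,0,0,0],[0.8,0,0,0,0,0,0],[0.8,0,0,0,0,0,0],[0.6,0,0,0,0,0,0],[0,0,0,0,0,0,0]]]}}

```text
time_s: 20.77
tcp_pos: [0.5051, 0.2216, 0.1452]
eef_rot: [0.724, 0.69, 0.001, 0.001]
ft_force: [-0.6, -6.1, 3.4]
opening: -0.001
gripper_force: 2.8
```

Run:
```python
from h import *
hand();jaw()
```

```text
t 20.77 tcp [0.5051 0.2216 0.1452] clamp x,y mm [-94.4693   1.5697] yaw 1.52283316269695 f [-0.5885 -6.0696  3.3511] open -0.001
blue (293, 249, 26, 11) [305.7476 254.0509] clamp x mm 92.1
blue (274, 245, 11, 18) [278.6792 253.248 ] clamp x mm 6.0
blue (322, 243, 7, 24) [325.1507 254.6762] clamp x mm 153.9
green (284, 252, 4, 5) [284.3121 253.8785] clamp x mm 22.6
```

Call:
{"name": "servo_tool", "arguments": {"series": [[[0.3,0,0,0,0,0,0],[0.2,0,0,0,0,0,0],[0,0,0,0,0,0,0]]]}}

```text
time_s: 21.07
tcp_pos: [0.5054, 0.2258, 0.1454]
eef_rot: [0.724, 0.69, 0.0, 0.001]
ft_force: [-1.3, -7.9, 5.2]
opening: 0.002
gripper_force: 3.9
```

Run:
```python
from h import *
hand();jaw()
```

```text
t 21.07 tcp [0.5054 0.2258 0.1454] clamp x,y mm [-98.7559   1.654 ] yaw 1.5226880362794544 f [-1.3199 -7.949   5.2409] open 0.002
blue (293, 249, 26, 11) [305.7479 254.0514] clamp x mm 92.1
blue (274, 245, 11, 18) [279.0486 253.2925] clamp x mm 7.1
blue (322, 243, 7, 24) [325.15   254.6832] clamp x mm 153.9
green (285, 252, 3, 5) [284.7749 253.9017] clamp x mm 24.1
```

Call:
{"name": "servo_tool", "arguments": {"series": [[[0.3,0,0,0,0,0,0],[0.3,0,0,0,0,0,0],[0,0,0,0,0,0,0],[0,0,0,0,0,0,0]]]}}

```text
time_s: 21.45
tcp_pos: [0.5058, 0.2317, 0.1455]
eef_rot: [0.724, 0.69, 0.001, 0.001]
ft_force: [-0.4, -7.6, 5.8]
opening: -0.002
gripper_force: 4.0
```

Run:
```python
from h import *
hand();jaw()
m=manip.camera_model("wrist");im=manip.capture("wrist");np.save("m8.npy",m,allow_pickle=True);cv2.imwrite("pics/w8.png",im)
cx=lambda q,z:round(float((at("wrist",q,z,m)[:2]-O)@X*1000),1)
# is head/pad visible beside the fingers?
for u in(285,290,345,350):
  p=None
  for v in range(150,420):
    a=im[v,u].astype(int)
    if p is not None and abs(a-p).sum()>45:print(u,v,a.tolist(),[cx((u,v),z) for z in(.038,.059)])
    p=a
```

```text
t 21.45 tcp [0.5058 0.2317 0.1455] clamp x,y mm [-104.6492    1.7722] yaw 1.5226129707993312 f [-0.4264 -7.5557  5.8435] open -0.002
blue (293, 249, 26, 11) [305.7522 254.049 ] clamp x mm 92.2
blue (275, 245, 11, 18) [279.5666 253.2656] clamp x mm 8.8
blue (322, 243, 7, 24) [325.1492 254.666 ] clamp x mm 153.9
green (285, 252, 3, 5) [284.7424 253.8985] clamp x mm 24.0
285 323 [65, 90, 148] [-26.3, -39.1]
285 324 [51, 49, 49] [-25.4, -38.2]
285 325 [33, 32, 30] [-24.4, -37.3]
290 215 [55, 66, 101] [-117.9, -123.3]
290 323 [67, 94, 157] [-26.4, -39.2]
290 324 [55, 53, 52] [-25.4, -38.3]
290 325 [35, 33, 32] [-24.5, -37.4]
290 353 [33, 32, 31] [4.3, -10.9]
345 323 [71, 99, 163] [-26.5, -39.3]
345 324 [59, 58, 57] [-25.5, -38.4]
345 325 [34, 33, 32] [-24.6, -37.5]
345 350 [62, 60, 59] [1.0, -13.9]
345 353 [43, 42, 41] [4.2, -11.0]
350 323 [70, 95, 154] [-26.5, -39.2]
350 324 [56, 54, 54] [-25.5, -38.3]
350 325 [34, 32, 31] [-24.5, -37.4]
```

Head at 8.8 in the top-view measure gives a plunger depth of about 6.6–7 mm, from both the hover measurement and the total travel. The trigger is held with about 8 N. Handing in.

```bash
python3 -c "
from bench import manip
print(manip.hand_in())"
```

```text
the job is handed in; nothing more can be done
None
```

The job is handed in at about 21.5 s. The block lies flat in the bed against the fixed jaw, clamped by trigger strokes only, with the plunger in about 7 mm (estimated from the camera images) and the trigger still held squeezed; no verdict came back.

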